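Sweep the spruce offcuts into the catch tray

TASK

Clear the guitar maker's bench: with your fingertips, sweep the three small pale spruce offcuts along the bench top, through the open side of the wooden catch tray and well inside it, each one clear of the mouth. Only push them: they slide on the bench, are never lifted and are not flicked. Leave everything else on the bench where it stands.

Things in the scene. Friction and masses are not known exactly. Their poses are not given: they have to be found in the camera images.
- tray: Wooden catch tray fixed to the bench on the robot's left: 3 walls 12 mm thick, 28 mm high, no bottom (parts slide in on the bench, papered there), one open side, the mouth, facing roughly to the robot's right. Origin: middle of the mouth, on the bench. Its y axis points into the tray: mouth y = 0, back wall's inner face y = 170 mm; side walls' inner faces at x = -125 and 125 mm; z up.
- block_mid (a point): Pale spruce offcut, a plain rectangular block lying flat on the bench, 40 x 30 mm (its x, y axes), 22 mm high, about 25 g. The point is its centre, 11 mm above the bench.
- notched_mid (a point): Pale spruce offcut with a step cut out of its top, lying flat, 40 x 30 mm (its x, y axes), 22 mm high (12 mm high over the 16 mm at its +x end), about 22 g. The point is the middle of its outline, 11 mm above the bench.
- bar_mid (a point): Pale spruce offcut, a stubby bar lying flat, 46 x 24 mm (its x, y axes), 18 mm high, about 20 g. The point is its centre, 9 mm above the bench.
- weight: Bystander, to be left alone: turned brass setup weight with a small knob, 32 mm across, 48 mm high, standing upright. Loose. Its origin is the middle of its underside, on the bench top.
- pot: Bystander, to be left alone: small closed jar, 34 mm across, 52 mm high, standing upright. Loose. Its origin is the middle of its underside, on the bench top.
- bridge: Bystander, to be left alone: brown wooden guitar-bridge blank lying flat, 150 mm long (its y axis), 30 mm wide (x), 10 mm high. Loose. Its origin is the middle of its underside, on the bench top.
- plane: Bystander, to be left alone: small block plane, 110 mm long (its x axis), 40 mm wide, 50 mm high. Loose. Its origin is the middle of its underside, on the bench top.
- glue: Bystander, to be left alone: small white glue bottle, 42 mm across, 66 mm high, standing upright. Loose. Its origin is the middle of its underside, on the bench top.
- bowl: Bystander, to be left alone: small white bowl, 84 mm across, 36 mm high. Loose. Its origin is the middle of its underside, on the bench top.

How it is judged:
By the outcome, as a careful person would: the job done as asked, in the order asked, and still so for the second after the job is handed in, with the robot touching nothing.
It also fails if it takes over 67 s, if anything falls off the work surface, if the arm or the gripper's body presses on something with over 40 N, if the wrist force passes 120 N, or if a joint passes its speed limit or range.

ROBOT

A 7-joint arm with a two-finger parallel gripper is mounted at the origin on the work surface. World frame = base frame: x ahead of the robot, y to its left, z up, the work surface at z = 0. Lengths are in m, angles in rad, forces in N, time in s.
With the tool pointing down it reaches from about 0.425 to 0.875 m from the base axis. Payload 4.7 kg.
Tool frame: the origin (TCP) lies at the very end of the fingers, on their centre line; the grasp point (between the pads) lies 19 mm behind it; z points along the fingers, y is the line along which they close (so a half turn about z gives the same grasp; the last joint's range is limited). The gripper opens to 87 mm and grips with 3 to 60 N. Pads are 19 mm wide; open, the fingers measure 117 mm over their backs; the gripper's body (75 mm by 190 mm) begins 51 mm behind the grasp point.
Start: joints at [-1.15, 0.321, -0.07, 1.45, 0.023, 1.371, -0.057], TCP at [0.257, 0.597, 0.223] pointing down, gripper open.
Joint ranges: [-2.86, 2.86], [-0.3, 2.09], [-1.38, 1.24], [0.06, 2.45], [-1.56, 4.7], [0.09, 2.05], [-2.69, 2.69]. Speed limits (rad/s): [2.57, 2.57, 3.14, 3.14, 3.14, 3.14, 3.14].

INTERFACE

Orientations are given as a rotation vector (axis times angle).
In Python, from bench import ctrl gives the robot as it stands.
- The arm moves only by the shell command python3 -m jog 'ROWS' [FORCE]. ROWS is JSON, a list that holds one entry, the list of rows, each a list of 7 numbers: the shift along the tool's x, y, z in mm, then the turn, a rotation vector about the tool's x, y, z in degrees, then the finger opening in mm, from 0 to 87. A call has 1 to 10 rows; each row is the pose to reach, as a shift and turn from the pose commanded when the call began, along the tool's axes at that moment; what a row does not reach only later rows make up. A row lasts 1/10 s, in which the tool goes at most 50 mm and 8.59 degrees, less where a joint would pass 70% of its speed; a pose out of reach is approached as far as the arm can. A call with a gripper value outside its range is refused whole. The fingers move at their own pace and stop on an object; FORCE is the grip in N (left out, the last holds). Time passes only in rows, so rows that repeat a pose let the fingers close. It gives the time, the measured TCP pose, the force, the opening and the grip force at its end, in the units of the state.
- ctrl.get_state(): the state, without advancing time (a new reading comes with each control period).
- ctrl.get_image(name): name is "side" or "top" or "wrist"; returns a dict with "image" (400x640x3 uint8, red, green, blue), "depth" (400x640 float32, m along the optical axis (not along the pixel's ray), 0 where there is no reading), "fov_y" (degrees; the focal length in pixels is half the picture's height over the tangent of half this angle, whatever the lens; pixels are square), "cx", "cy" (the principal point, pixels), "rvec" (rotation vector, rad) and "tvec" (3), from world to camera coordinates, as OpenCV has them. Camera axes: x right, y down, z forward; pixel columns grow to the right and rows downward; lengths in m; the calibration is good to about 2 mm. A picture is of the moment at which its call begins.
- ctrl.close_job(): hands the job in; it is judged then, once.
The state is a dict: "time": time; "joint_positions": joint angles; "qd": joint speeds; "joint_torque": joint torques, N m; "position": TCP position; "tool_rot": TCP orientation; "ft_force": force on the tool from outside, world axes, zero at the start; "torque": the same for the moment, N m; "grip_width": opening from 0.0 (shut) to 1.0 (fully open); "grip_force": force on a finger pad.
Only numpy, scipy, OpenCV 4.12 (cv2) and the standard library are available. Lean on these libraries where they do the work, as an engineer would, in place of code of your own. Each camera call takes 0.05 s, during which the arm holds its last target. There are 200 camera calls.

## Working session

There is one attempt and no reset: what is moved stays moved. The work goes in short steps, Python scripts to look and compute and a shell command to move; the robot and the scene stay as the last step left them, time stands still between calls to the robot, and variables do not carry over. Pictures are saved under pics/ and viewed, at most 10 in all, crops included, and the job is handed in when it is done.

```bash
mkdir -p pics; cat > h.py <<'E'
import numpy as np,cv2
from bench import ctrl
def get(n):
    d=ctrl.get_image(n); return d
def cloud(d):
    im=d["image"];H,W=im.shape[:2];f=H/2/np.tan(np.radians(d["fov_y"])/2)
    z=d["depth"].astype(float);v,u=np.mgrid[:H,:W]
    P=np.stack([(u-d["cx"])/f*z,(v-d["cy"])/f*z,z],-1)
    R=cv2.Rodrigues(np.array(d["rvec"],float))[0]
    return (P-np.array(d["tvec"]).ravel())@R   # R^T(P-t)
def save(d,p): cv2.imwrite(p,d["image"][...,::-1])
E
python3 - <<'E'
from h import *
s=ctrl.get_state();print(s["time"],s["position"],s["tool_rot"])
for n in("top","side"):
    d=get(n);save(d,f"pics/{n}0.png");P=cloud(d);np.save(n+".npy",P)
    print(n,d["fov_y"],-cv2.Rodrigues(np.array(d["rvec"]))[0].T@np.array(d["tvec"]).ravel())
E
```

```text
0.0 [0.25702163 0.59641872 0.22146513] [-6.34521621e-01 -3.07655593e+00  2.97026299e-03]
top 47.74739297416945 [ 0.46450374 -0.11164924  1.1409934 ]
side 51.26631752127301 [0.33604047 0.60060872 0.49032729]
```

View pics/top0.png

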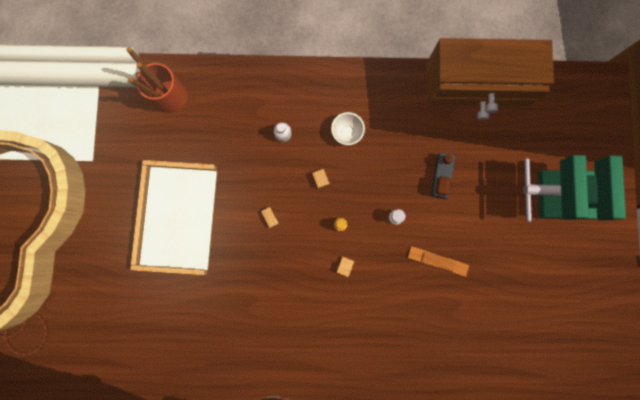

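The top view shows the tray at about (175,218) with its mouth at column 212. The three pale offcuts are at (320,178), (269,217) and (345,267). The brass weight is at (340,225), the bowl at (348,128), the glue at (283,131) and the pot at (397,216).

```bash
python3 - <<'E'
from h import *
P=np.load("top.npy");im=cv2.imread("pics/top0.png")
print("bench z",np.median(P[300:350,250:500,2]))
m=((P[...,2]>0.006)).astype(np.uint8); m[:, :225]=0; m[:100]=0;m[300:]=0;m[:,480:]=0
n,l,s,c=cv2.connectedComponentsWithStats(m)
for i in range(1,n):
    if s[i,4]<40: continue
    q=P[l==i]; zt=q[:,2].max()
    t=q[q[:,2]>0.008][:,:2]
    r=cv2.minAreaRect((t*1000).astype(np.float32))
    w=(q[:,2]>.010)&(q[:,2]<.0145)
    print(c[i].round(),s[i,4],"z",np.percentile(q[:,2],[50,98]).round(3),"rect",np.round(r[0]),np.round(r[1]),round(r[2],1), "low",w.sum(),q[w].mean(0).round(3) if w.any() else "")
for u,v in [(145,163),(215,168),(134,269),(206,271),(215,175),(208,262),(151,170),(141,262)]: print(u,v,P[v,u].round(3))
big=cv2.resize(im[110:290,120:440],None,fx=2.5,fy=2.5,interpolation=cv2.INTER_CUBIC);cv2.imwrite("pics/crop0.png",big)
E
```

```text
bench z -0.0004932308309813794
[454. 102.] 307 z [0.038 0.059] rect [ 844. -434.] [131.  17.] 83.5 low 3 [ 0.849 -0.392  0.013]
[347. 128.] 710 z [0.02  0.039] rect [ 639. -158.] [ 81. 351.] 87.9 low 119 [ 0.774 -0.163  0.012]
[282. 132.] 262 z [0.043 0.069] rect [620. -42.] [338.  41.] 17.0 low 8 [ 0.746 -0.005  0.013]
[442. 176.] 782 z [0.029 0.052] rect [ 562. -293.] [ 96. 401.] 41.6 low 20 [ 0.653 -0.387  0.012]
[320. 179.] 202 z [0.021 0.025] rect [ 567. -112.] [202.  36.] 10.0 low 5 [ 0.629 -0.106  0.012]
[269. 217.] 183 z [0.017 0.022] rect [505. -27.] [184.  37.] 53.0 low 18 [0.543 0.024 0.013]
[396. 217.] 185 z [0.05  0.056] rect [ 509. -209.] [ 33. 213.] 29.1 low 4 [ 0.551 -0.277  0.013]
[340. 225.] 136 z [0.034 0.051] rect [ 508. -130.] [30. 90.] 49.3 low 2 [ 0.519 -0.145  0.012]
[438. 261.] 405 z [0.009 0.013] rect [ 461. -280.] [335.  37.] 82.6 low 151 [ 0.447 -0.393  0.011]
[345. 267.] 206 z [0.019 0.026] rect [ 437. -142.] [76. 40.] 69.6 low 57 [ 0.44  -0.169  0.012]
145 163 [0.675 0.342 0.028]
215 168 [0.669 0.169 0.012]
134 269 [0.412 0.35  0.032]
206 271 [0.41  0.181 0.006]
215 175 [ 0.653  0.172 -0.   ]
208 262 [ 0.432  0.179 -0.002]
151 170 [0.662 0.336 0.003]
141 262 [ 0.429  0.347 -0.001]
```

View pics/crop0.png

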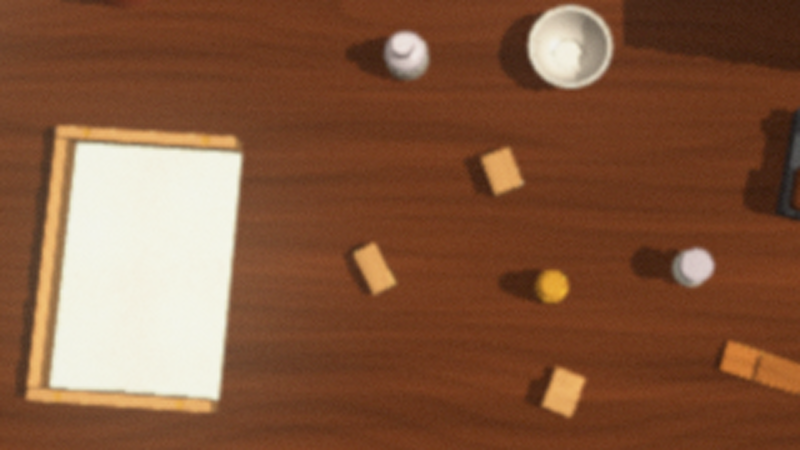

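View pics/side0.png

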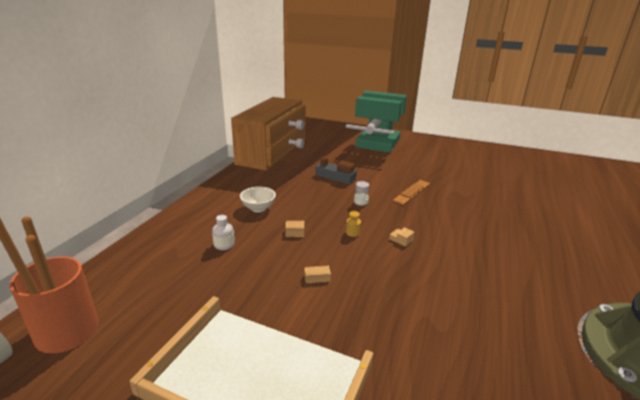

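The crop shows the block at (502,170), the bar at (374,268), the notched piece at (564,391), the weight at (551,286), the glue at (406,55), the bowl at (570,47) and the pot at (693,267). In the side view the lower-right offcut is the notched one.

```bash
cat >> h.py <<'E'
def toplane(d,uv,z):
    f=200/np.tan(np.radians(d["fov_y"])/2);R=cv2.Rodrigues(np.array(d["rvec"],float))[0];t=np.array(d["tvec"]).ravel()
    uv=np.atleast_2d(uv).astype(float);C=-R.T@t
    r=np.c_[(uv[:,0]-d["cx"])/f,(uv[:,1]-d["cy"])/f,np.ones(len(uv))]@R
    return (C+r*((z-C[2])/r[:,2])[:,None])[:,:2]
def offcuts(d):
    P=cloud(d);im=cv2.cvtColor(d["image"],cv2.COLOR_RGB2HSV)
    m=((im[...,2]>150)&(im[...,1]>70)&(im[...,1]<190)&(im[...,0]>8)&(im[...,0]<24)&(P[...,2]>.006)&(P[...,2]<.032)).astype(np.uint8)
    n,l,s,c=cv2.connectedComponentsWithStats(m)
    for i in range(1,n):
        if 80<s[i,4]<600:
            v,u=np.where(l==i);q=toplane(d,np.c_[u,v],0.02)*1000
            r=cv2.minAreaRect(q.astype(np.float32));b=cv2.boxPoints(r)
            print(c[i].round(),s[i,4],np.round(r[0]),np.round(r[1]),round(r[2]),"box",b.round().astype(int).tolist())
E
python3 - <<'E'
from h import *
d=get("top");offcuts(d)
k=lambda x,y:(x/2.5+120-.3,y/2.5+110-.3)
for n,p,z in [("weight",(551,286),.048),("glue",(402,40),.066),("bowl",(570,47),.036),("pot",(693,267),.052),("mouthA",(242,152),0),("mouthA_wall",(238,143),.028),("mouthB",(219,400),0),("mouthBw",(214,405),.028),("backA",(77,143),0),("backB",(49,387),0)]:
    print(n,toplane(d,k(*p),z).round(3))
s=ctrl.get_state();print(cv2.Rodrigues(s["tool_rot"])[0].round(3))
E
```

```text
[320. 178.] 184 [647. -98.] [40. 29.] 23 box [[623, -93], [634, -120], [671, -104], [660, -77]]
[269. 217.] 178 [546.  26.] [45. 23.] 28 box [[521, 26], [532, 5], [571, 26], [560, 47]]
[435. 260.] 247 [ 449. -386.] [102.  27.] 74 box [[422, -431], [448, -439], [476, -341], [450, -333]]
[345. 267.] 203 [ 429. -163.] [30. 40.] 69 box [[405, -171], [442, -185], [453, -156], [416, -142]]
weight [[ 0.531 -0.149]]
glue [[0.767 0.001]]
bowl [[ 0.772 -0.165]]
pot [[ 0.552 -0.286]]
mouthA [[0.665 0.168]]
mouthA_wall [[0.669 0.166]]
mouthB [[0.413 0.179]]
mouthBw [[0.409 0.177]]
backA [[0.671 0.339]]
backB [[0.422 0.35 ]]
[[-0.918  0.396 -0.   ]
 [ 0.396  0.918 -0.001]
 [-0.    -0.001 -1.   ]]
```

```bash
cat >> h.py <<'E'
def goal(x,y,z,yaw=90):
    s=ctrl.get_state();R=cv2.Rodrigues(np.array(s["tool_rot"],float))[0]
    c,n=np.cos(np.radians(yaw)),np.sin(np.radians(yaw))
    G=np.array([[c,n,0],[n,-c,0],[0,0,-1.]])
    print("to go mm",(R.T@(np.array([x,y,z])-s["position"])*1000).round(1),"deg",np.degrees(cv2.Rodrigues(R.T@G)[0].ravel()).round(1),"t",s["time"])
E
python3 -m jog '[[[-516,-466,100,0,0,66.7,20],[-516,-466,100,0,0,66.7,20],[-516,-466,100,0,0,66.7,20],[-516,-466,100,0,0,66.7,20],[-516,-466,100,0,0,66.7,20],[-516,-466,100,0,0,66.7,20],[-516,-466,100,0,0,66.7,20],[-516,-466,100,0,0,66.7,20],[-516,-466,100,0,0,66.7,20],[-516,-466,100,0,0,66.7,20]]]'
python3 -c "
from h import *
goal(.546,-.035,.12);goal(.546,-.035,.006)"
```

```text
time: 1.15
position: [0.4636, 0.1451, 0.1512]
tool_rot: [-2.221, -2.221, -0.001]
ft_force: [0.3, 0.7, -0.3]
grip_width: 0.246
grip_force: 0.0
to go mm [-180.1   82.3   31.1] deg [ 0. -0.  0.] t 1.15
to go mm [-180.2   82.3  145.1] deg [ 0. -0.  0.] t 1.15
```

```bash
python3 -m jog '[[[-50,23,30,0,0,0,20],[-95,43,60,0,0,0,20],[-140,64,90,0,0,0,20],[-180,82,115,0,0,0,20],[-180,82,130,0,0,0,20],[-180,82,130,0,0,0,20],[-180,82,130,0,0,0,20]]]'
python3 - <<'E'
from h import *
goal(.546,-.035,.006)
d=get("top");save(d,"pics/top1.png");offcuts(d)
E
```

```text
time: 1.85
position: [0.5444, -0.0333, 0.0206]
tool_rot: [-2.222, -2.219, 0.003]
ft_force: [-0.5, 1.0, 0.2]
grip_width: 0.228
grip_force: 0.0
to go mm [-1.7  1.6 14.5] deg [-0.1  0.  -0.1] t 1.85
[320. 178.] 182 [647. -98.] [40. 29.] 23 box [[623, -93], [634, -120], [671, -104], [660, -77]]
[437. 261.] 271 [ 450. -384.] [107.  28.] 73 box [[421, -431], [448, -439], [479, -337], [452, -328]]
[345. 267.] 206 [ 429. -163.] [30. 40.] 69 box [[405, -171], [442, -185], [453, -156], [416, -142]]
```

View pics/top1.png

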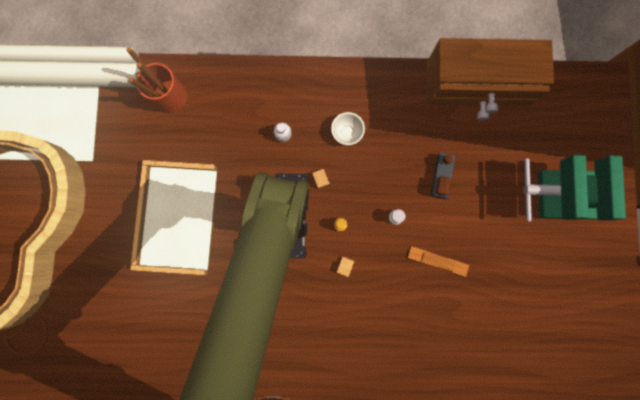

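The arm hides the bar. The gripper body (columns 288–307, rows 173–257) is clear of the weight at (340,225), so I descend and push.

```bash
python3 -m jog '[[[0,1,8,0,0,0,20],[0,1,14,0,0,0,20],[0,1,14,0,0,0,20],[10,1,14,0,0,0,20],[18,1,14,0,0,0,20],[23,1,14,0,0,0,20],[28,1,14,0,0,0,20],[34,1,14,0,0,0,20],[41,1,14,0,0,0,20],[49,1,14,0,0,0,20]]]'
python3 -m jog '[[[10,0,0,0,0,0,20],[20,0,0,0,0,0,20],[30,0,0,0,0,0,20],[40,0,0,0,0,0,20],[50,0,0,0,0,0,20],[60,0,0,0,0,0,20],[70,0,0,0,0,0,20],[80,0,0,0,0,0,20],[90,0,0,0,0,0,20],[100,0,0,0,0,0,20]]]'
python3 - <<'E'
from h import *
goal(.54,.245,.006)
d=get("side");save(d,"pics/side1.png")
d=get("wrist");save(d,"pics/w1.png");offcuts(d)
E
```

```text
time: 2.9
position: [0.5463, 0.0164, 0.0074]
tool_rot: [2.222, 2.221, 0.0]
ft_force: [0.7, -0.1, 0.8]
grip_width: 0.23
grip_force: 0.0
time: 3.9
position: [0.5463, 0.1168, 0.0074]
tool_rot: [2.222, 2.221, 0.0]
ft_force: [-0.1, -0.3, -0.3]
grip_width: 0.229
grip_force: 0.1
to go mm [128.2  -6.3   1.4] deg [ 0. -0. -0.] t 3.9
```

View pics/side1.png

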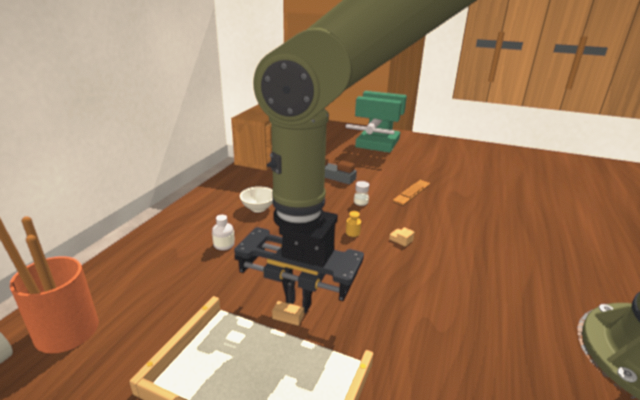

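The bar sits flush ahead of the fingers at (288,313), just outside the mouth. I'll continue.

```bash
python3 -m jog '[[[10,0,0,0,0,0,20],[20,0,0,0,0,0,20],[30,0,0,0,0,0,20],[40,0,0,0,0,0,20],[50,0,0,0,0,0,20],[60,-1,0,0,0,0,20],[70,-2,0,0,0,0,20],[80,-3,0,0,0,0,20],[90,-4,0,0,0,0,20],[100,-5,0,0,0,0,20]]]'
python3 -m jog '[[[8,0,0,0,0,0,20],[15,0,0,0,0,0,20],[21,0,0,0,0,0,20],[25,0,0,0,0,0,20],[27,0,0,0,0,0,20],[20,0,0,0,0,0,20],[0,0,0,0,0,0,20],[-10,0,-30,0,0,0,20],[-10,0,-75,0,0,0,20],[-10,0,-100,0,0,0,20]]]'
python3 -c "
from h import *
goal(.650,-.150,.107);goal(.650,-.150,.007)"
```

```text
time: 5.0
position: [0.5412, 0.2169, 0.0074]
tool_rot: [-2.221, -2.221, -0.0]
ft_force: [-0.8, 0.1, 0.7]
grip_width: 0.231
grip_force: 0.1
time: 6.0
position: [0.5428, 0.2044, 0.1105]
tool_rot: [2.224, 2.217, 0.005]
ft_force: [0.4, 0.5, 0.8]
grip_width: 0.23
grip_force: 0.0
to go mm [-354.1  108.2    3.4] deg [ 0.2 -0.1 -0.2] t 6.0
to go mm [-354.2  107.9  103.4] deg [ 0.2 -0.1 -0.2] t 6.0
```

```bash
python3 -m jog '[[[-40,12,0,0,0,0,20],[-85,26,0,0,0,0,20],[-130,40,0,0,0,0,20],[-175,54,0,0,0,0,20],[-220,68,0,0,0,0,20],[-265,82,0,0,0,0,20],[-310,95,0,0,0,0,20],[-354,108,0,0,0,0,20],[-354,108,0,0,0,0,20],[-354,108,20,0,0,0,20]]]'
python3 - <<'E'
from h import *
goal(.650,-.150,.007)
d=get("top");offcuts(d);save(d,"pics/top2.png")
E
```

```text
time: 7.0
position: [0.6505, -0.1526, 0.0899]
tool_rot: [2.224, 2.212, 0.003]
ft_force: [0.9, 0.4, 0.5]
grip_width: 0.233
grip_force: 0.0
to go mm [ 2.7 -0.9 82.9] deg [ 0.3  0.1 -0.3] t 7.0
[179. 164.] 103 [676. 259.] [112.   7.] 88 box [[670, 203], [677, 203], [681, 315], [674, 315]]
[174. 214.] 197 [549. 264.] [45. 25.] 3 box [[526, 275], [527, 250], [572, 253], [571, 278]]
[436. 260.] 220 [ 450. -384.] [98. 26.] 75 box [[425, -427], [450, -434], [476, -340], [451, -333]]
[345. 267.] 206 [ 429. -163.] [30. 40.] 69 box [[405, -171], [442, -185], [453, -156], [416, -142]]
```

View pics/top2.png

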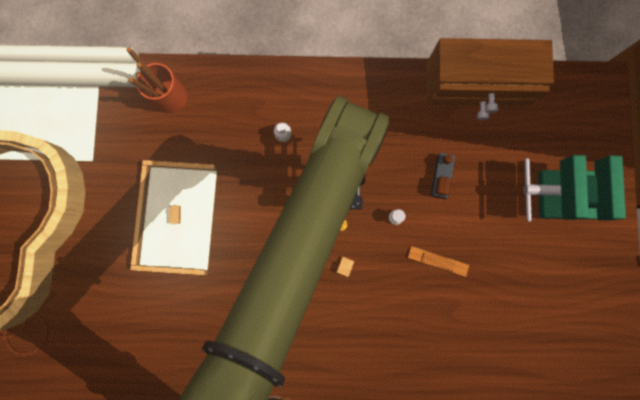

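The bar lies in the tray at (174,214), its trailing edge about 75 mm inside. Next is the block.

```bash
python3 -m jog '[[[1,0,30,0,0,0,20],[1,0,60,0,0,0,20],[1,0,76,0,0,0,20],[1,0,82,0,0,0,20],[1,0,82,0,0,0,20],[10,0,82,0,0,0,20],[18,0,82,0,0,0,20],[23,0,82,0,0,0,20],[28,0,82,0,0,0,20],[34,0,82,0,0,0,20]]]'
python3 -m jog '[[[8,0,0,0,0,0,20],[16,0,0,0,0,0,20],[25,0,0,0,0,0,20],[35,0,0,0,0,0,20],[45,0,0,0,0,0,20],[55,0,0,0,0,0,20],[65,0,0,0,0,0,20],[75,0,0,0,0,0,20],[85,0,0,0,0,0,20],[95,0,0,0,0,0,20]]]'
python3 -m jog '[[[10,-1,0,0,0,0,20],[20,-2,0,0,0,0,20],[30,-3,0,0,0,0,20],[40,-4,0,0,0,0,20],[50,-5,0,0,0,0,20],[60,-6,0,0,0,0,20],[70,-7,0,0,0,0,20],[80,-8,0,0,0,0,20],[90,-9,0,0,0,0,20],[100,-10,0,0,0,0,20]]]'
python3 - <<'E'
from h import *
goal(.620,.245,.007)
d=get("side");save(d,"pics/side2.png")
E
```

```text
time: 8.05
position: [0.6495, -0.1135, 0.0058]
tool_rot: [2.221, 2.221, 0.001]
ft_force: [0.5, -0.9, -0.6]
grip_width: 0.23
grip_force: 0.1
time: 9.05
position: [0.6493, -0.0181, 0.0054]
tool_rot: [-2.221, -2.221, -0.0]
ft_force: [0.7, -0.3, -0.0]
grip_width: 0.229
grip_force: 0.1
time: 10.05
position: [0.6392, 0.0818, 0.0054]
tool_rot: [2.222, 2.221, 0.0]
ft_force: [-0.4, -0.2, -1.8]
grip_width: 0.23
grip_force: 0.1
to go mm [163.2 -19.2  -1.6] deg [ 0. -0. -0.] t 10.05
```

View pics/side2.png

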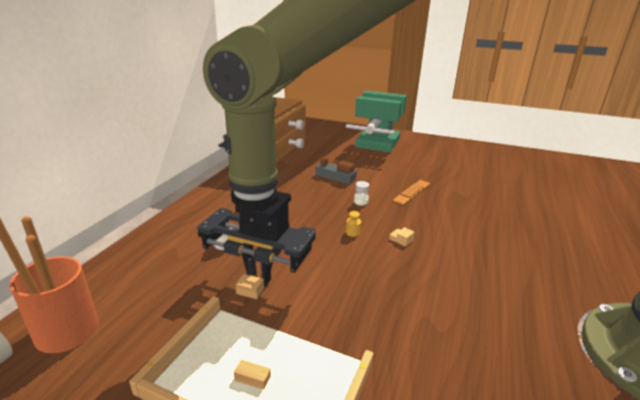

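The block is flush ahead of the fingers at (249,287). The near corner of the tray's +x wall is at (217,303), so I'll shift toward -x before it enters.

```bash
python3 -m jog '[[[9,-2,0,0,0,0,20],[18,-4,0,0,0,0,20],[27,-6,0,0,0,0,20],[36,-8,0,0,0,0,20],[45,-10,0,0,0,0,20],[54,-12,0,0,0,0,20],[63,-14,0,0,0,0,20],[72,-16,0,0,0,0,20],[81,-17,0,0,0,0,20],[90,-17,0,0,0,0,20]]]'
python3 -m jog '[[[10,0,0,0,0,0,20],[20,0,0,0,0,0,20],[30,0,0,0,0,0,20],[40,0,0,0,0,0,20],[50,0,0,0,0,0,20],[58,0,0,0,0,0,20],[64,0,0,0,0,0,20],[68,0,0,0,0,0,20],[70,0,0,0,0,0,20],[60,0,0,0,0,0,20]]]'
python3 -m jog '[[[-20,0,0,0,0,0,20],[-25,0,-30,0,0,0,20],[-25,0,-75,0,0,0,20],[-25,0,-100,0,0,0,20],[-25,0,-100,0,0,0,20]]]'
python3 - <<'E'
from h import *
d=get("top");offcuts(d)
goal(.43,-.215,.107)
E
```

```text
time: 11.1
position: [0.6221, 0.1718, 0.0054]
tool_rot: [-2.221, -2.221, 0.0]
ft_force: [-0.3, -0.4, -0.3]
grip_width: 0.229
grip_force: 0.1
time: 12.1
position: [0.622, 0.233, 0.0053]
tool_rot: [-2.218, -2.224, -0.001]
ft_force: [-0.5, -0.5, -0.1]
grip_width: 0.229
grip_force: 0.0
time: 12.6
position: [0.6257, 0.2034, 0.1105]
tool_rot: [2.223, 2.215, 0.012]
ft_force: [0.9, 0.1, 0.1]
grip_width: 0.23
grip_force: 0.0
[206. 167.] 100 [670. 191.] [48. 14.] 88 box [[662, 167], [676, 167], [678, 215], [664, 215]]
[ 51. 265.] 572 [425. 561.] [ 40. 256.] 73 box [[297, 579], [542, 504], [554, 543], [309, 618]]
[441. 262.] 315 [ 443. -404.] [118.  28.] 73 box [[413, -457], [440, -465], [474, -352], [447, -344]]
[345. 267.] 204 [ 429. -163.] [30. 40.] 69 box [[405, -171], [442, -185], [453, -156], [416, -142]]
[173. 270.] 344 [411. 258.] [161.  13.] 87 box [[401, 178], [414, 177], [421, 338], [408, 338]]
to go mm [-4.190e+02 -1.928e+02 -4.000e-01] deg [ 0.2 -0.1 -0.2] t 12.65
```

```bash
python3 -m jog '[[[-40,-18,0,0,0,0,20],[-83,-38,0,0,0,0,20],[-126,-58,0,0,0,0,20],[-169,-78,0,0,0,0,20],[-212,-98,0,0,0,0,20],[-255,-117,0,0,0,0,20],[-298,-137,0,0,0,0,20],[-341,-157,0,0,0,0,20],[-384,-177,0,0,0,0,20],[-419,-193,0,0,0,0,20]]]'
python3 -m jog '[[[0,0,0,0,0,0,20],[0,0,0,0,0,0,20]]]'
python3 - <<'E'
from h import *
goal(.43,-.215,.007)
d=get("top");offcuts(d);save(d,"pics/top3.png")
E
```

```text
time: 13.65
position: [0.4256, -0.2158, 0.104]
tool_rot: [-2.224, -2.216, 0.001]
ft_force: [0.6, -0.0, -0.4]
grip_width: 0.227
grip_force: 0.0
time: 13.85
position: [0.4273, -0.214, 0.1042]
tool_rot: [-2.224, -2.216, 0.001]
ft_force: [0.3, 0.4, -0.5]
grip_width: 0.227
grip_force: 0.0
to go mm [-1.1  2.9 97.2] deg [-0.1 -0.1 -0.2] t 13.85
[175. 184.] 215 [625. 265.] [41. 33.] 3 box [[604, 280], [606, 247], [647, 250], [645, 283]]
[174. 214.] 196 [549. 264.] [45. 25.] 3 box [[526, 275], [527, 250], [572, 253], [571, 278]]
[440. 261.] 268 [ 445. -401.] [98. 26.] 73 box [[418, -443], [443, -451], [472, -358], [447, -350]]
[345. 267.] 199 [ 429. -164.] [30. 40.] 70 box [[405, -171], [442, -185], [453, -156], [415, -142]]
```

View pics/top3.png

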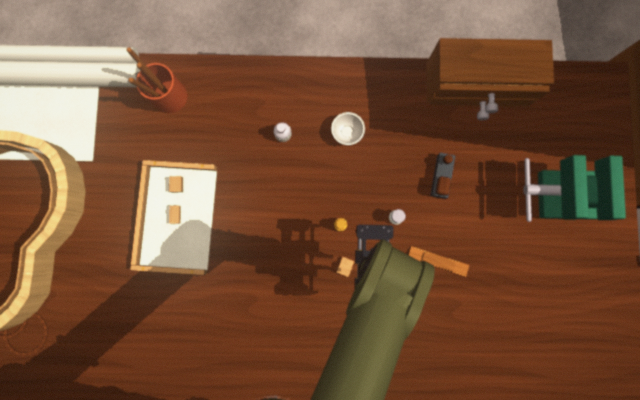

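Both offcuts sit in the tray at (175,184) and (174,214). The notched piece at (345,267) is untouched and the fingers are behind it. I descend and push.

```bash
python3 -m jog '[[[0,3,35,0,0,0,20],[0,3,70,0,0,0,20],[0,3,90,0,0,0,20],[0,3,97,0,0,0,20],[0,3,97,0,0,0,20],[7,3,97,0,0,0,20],[13,3,97,0,0,0,20],[18,3,97,0,0,0,20],[23,3,97,0,0,0,20],[29,3,97,0,0,0,20]]]'
python3 -m jog '[[[8,0,0,0,0,0,20],[16,0,0,0,0,0,20],[25,1,0,0,0,0,20],[35,2,0,0,0,0,20],[45,3,0,0,0,0,20],[55,4,0,0,0,0,20],[65,5,0,0,0,0,20],[75,6,0,0,0,0,20],[85,7,0,0,0,0,20],[95,8,0,0,0,0,20]]]'
python3 -m jog '[[[10,1,0,0,0,0,20],[20,2,0,0,0,0,20],[30,3,0,0,0,0,20],[40,4,0,0,0,0,20],[50,5,0,0,0,0,20],[60,6,0,0,0,0,20],[70,7,0,0,0,0,20],[80,8,0,0,0,0,20],[90,9,0,0,0,0,20],[100,10,0,0,0,0,20]]]'
python3 - <<'E'
from h import *
goal(.47,.24,.007)
d=get("side");save(d,"pics/side3.png")
E
```

```text
time: 14.9
position: [0.4327, -0.1835, 0.0088]
tool_rot: [2.221, 2.221, 0.001]
ft_force: [0.3, 0.6, 1.0]
grip_width: 0.227
grip_force: 0.2
time: 15.9
position: [0.4403, -0.0881, 0.0084]
tool_rot: [-2.221, -2.221, -0.0]
ft_force: [-0.8, -0.2, 0.4]
grip_width: 0.232
grip_force: 0.1
time: 16.9
position: [0.4504, 0.0118, 0.0084]
tool_rot: [-2.222, -2.221, -0.0]
ft_force: [0.9, -0.0, -0.1]
grip_width: 0.23
grip_force: 0.1
to go mm [228.2  19.6   1.4] deg [ 0. -0. -0.] t 16.9
```

View pics/side3.png

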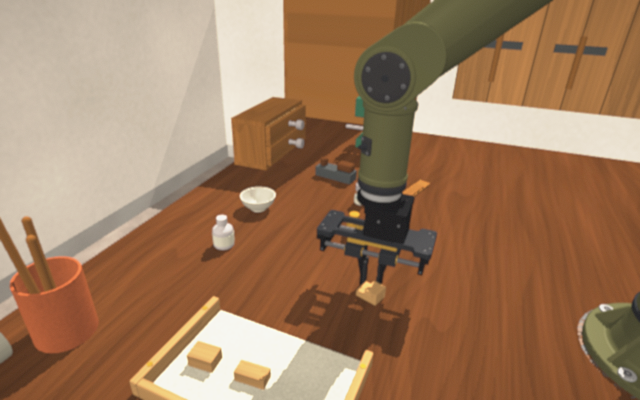

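The notched piece is centred ahead of the fingers at (371,292). I'll push it into the tray.

```bash
python3 -m jog '[[[10,1,0,0,0,0,20],[20,2,0,0,0,0,20],[30,3,0,0,0,0,20],[40,5,0,0,0,0,20],[50,6,0,0,0,0,20],[60,7,0,0,0,0,20],[70,8,0,0,0,0,20],[80,9,0,0,0,0,20],[90,10,0,0,0,0,20],[100,12,0,0,0,0,20]]]'
python3 -m jog '[[[10,1,0,0,0,0,20],[20,2,0,0,0,0,20],[30,3,0,0,0,0,20],[40,4,0,0,0,0,20],[50,4,0,0,0,0,20],[60,4,0,0,0,0,20],[70,4,0,0,0,0,20],[80,4,0,0,0,0,20],[90,4,0,0,0,0,20],[100,4,0,0,0,0,20]]]'
python3 -m jog '[[[9,0,0,0,0,0,20],[16,0,0,0,0,0,20],[21,0,0,0,0,0,20],[24,0,0,0,0,0,20],[15,0,0,0,0,0,20],[-15,0,0,0,0,0,20],[-25,0,-30,0,0,0,20],[-30,0,-75,0,0,0,20],[-60,0,-120,0,0,0,20],[-100,0,-150,0,0,0,20]]]'
python3 -m jog '[[[-45,0,0,0,0,0,20],[-90,0,0,0,0,0,20],[-135,0,0,0,0,0,20],[-135,0,0,0,0,0,20]]]'
python3 - <<'E'
from h import *
d=get("top");offcuts(d);save(d,"pics/top4.png")
E
```

```text
time: 17.95
position: [0.4623, 0.1119, 0.0084]
tool_rot: [-2.221, -2.221, 0.0]
ft_force: [0.4, -0.5, -0.2]
grip_width: 0.234
grip_force: 0.1
time: 18.95
position: [0.4663, 0.2118, 0.0084]
tool_rot: [-2.222, -2.221, -0.0]
ft_force: [-0.3, -0.6, 0.3]
grip_width: 0.23
grip_force: 0.1
time: 19.95
position: [0.4669, 0.1138, 0.1585]
tool_rot: [2.219, 2.223, 0.004]
ft_force: [1.0, -0.0, 0.7]
grip_width: 0.229
grip_force: 0.0
time: 20.35
position: [0.4654, -0.0289, 0.1562]
tool_rot: [2.234, 2.208, -0.0]
ft_force: [0.4, 0.1, -0.1]
grip_width: 0.234
grip_force: 0.0
[175. 184.] 216 [626. 265.] [39. 33.] 3 box [[606, 280], [608, 248], [647, 250], [645, 283]]
[174. 214.] 187 [549. 264.] [45. 25.] 4 box [[526, 275], [527, 250], [572, 253], [571, 278]]
[174. 251.] 203 [460. 259.] [34. 40.] 73 box [[436, 249], [474, 237], [484, 270], [445, 281]]
[438. 261.] 281 [ 449. -386.] [100.  28.] 74 box [[422, -430], [449, -438], [476, -342], [449, -334]]
```

View pics/top4.png

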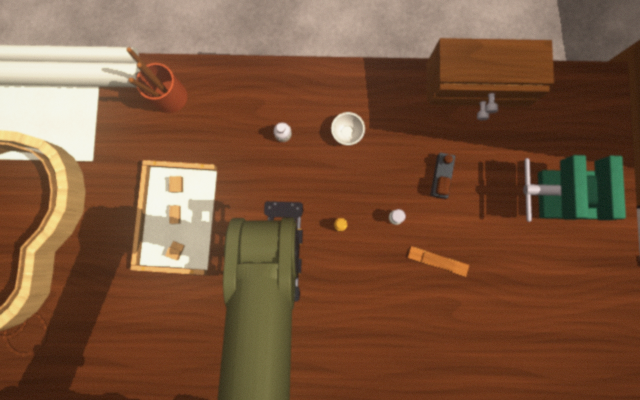

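All three offcuts are inside the tray at (175,184), (174,214) and (174,251), each more than 55 mm past the mouth. The bystanders show no movement. The arm is clear of everything, so I hand in.

```bash
python3 -c "
from bench import ctrl
print(ctrl.close_job())"
```

```text
the job is handed in; nothing more can be done
None
```

I swept all three spruce offcuts along the bench into the catch tray, each more than 55 mm past the mouth, left the bystanders where they stood, and handed the job in at about 20 s.

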